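Click the pallet tally wheel on to its broad tooth

TASK

Move the tally counter on to its last count: with a fingertip, flick the teeth at the top of its wheel over towards the counter's front, click by click, until the one broad tooth stands straight up between the pointed tops of the cheeks, clicked in, and never let it run past that. Be gentle: the counter stays standing where it is and is not lifted, and the tape roll, carton and bottle beside it are left alone.

Things in the scene. Friction and masses are not known exactly. Their poses are not given: they have to be found in the camera images.
- counter: Tally counter, a loose 2.5 kg stand: dark steel base plate 160 x 140 x 12 mm (x -80 to 80, y -62 to 78) carrying a toothed wheel between two blue cheeks (y = -34 and 34 mm) whose pointed tops are 131 mm high. Pins, roller and black box of the click works sit outside the +y cheek, to y = 63, up to 117 mm high. Origin: underside, below the wheel's centre. z up, y along the axle, -x is its front.
- axle (a point): Centre of the wheel, 88 mm above the bench; axes as the counter's, axle along y; its front (-x) looks roughly to the robot. The aluminium wheel is a disc of radius 46, 18 mm thick, with eight flat paddle teeth at 45 degree steps: 6 mm thick, out to radius 66, 20 mm wide along the axle; one, the broad one, is 56 mm wide.
- top (a point): Point on the counter where the outer edge of the upright tooth is whenever the wheel is clicked in, 154 mm above the bench. The neighbours' tips are then 47 mm before and behind, only 137 mm high. So a fingertip 143 mm high, lowered behind (+x of) the upright tooth and moved level to -x, flicks just that tooth: past 22.5 degrees it clicks over and drops away below, and the next tooth stands up.
- mark (a point): Middle of the outer edge of the broad tooth, 66 mm from the wheel's axis. It starts on the counter's back (+x) side or at the bottom, two to four clicks short of the top.
- wheel (a joint): Wheel angle in rad, growing as the top of the wheel moves towards the counter's front (-x). 0 = broad tooth straight up; it starts two, three or four clicks short (about -1.57, -2.36 or -3.14). It stops of itself every 45 degrees (0.785 rad); a tooth needs about 3 N at its tip to go over a click. A flick of some 45 mm, ending about 30 mm in front of the axle line, does one click; lift clear before going back. A stop is at -3.55.
- tape: Bystander: roll of clear packing tape lying flat, 100 mm outside diameter, 48 mm high; origin at the centre of its underside. Loose, 0.15 kg.
- carton: Bystander: small brown carton 80 x 65 x 90 mm high; origin at the centre of its underside. Loose, 0.25 kg.
- cleaner: Bystander: white bottle, 60 mm diameter, 140 mm high; origin at the centre of its underside. Loose, 0.3 kg. The three bystanders stand 150 to 230 mm from the counter's origin, one on each side and one behind, in any order.
Things that resemble listed ones, but are neither listed nor needed, are in the scene too. There is more than one size of the counter; the job needs the middle-sized.

How it is judged:
At the end, for the whole second after the job is handed in: The wheel rests clicked in with the broad tooth straight up (within 0.15 rad), the counter stands flat within 20 mm of where it was, and the three bystanders are within 15 mm of where they were (value of joint wheel between -0.15 and 0.15 rad and velocity of joint wheel between -0.1 and 0.1 rad/s and distance of counter from where it was at the start of the episode below 0.02 m and angle between counter's own z axis and vertical below 0.05 rad and distance of each of tape, carton, cleaner from where it was at the start of the episode below 0.015 m); the robot touches nothing.
It fails at once if the wheel is run past the broad tooth (more than 0.5 rad) (value of joint wheel above 0.5 rad).
It fails at once if the counter is shoved more than 20 mm, lifted or tipped (distance of counter from where it was at the start of the episode above 0.02 m or angle between counter's own z axis and vertical above 0.1 rad).
It fails at once if the wheel is pressed or struck with more than 25 N (contact force between the fingers and wheel above 25 N).
It fails at once if a bystander is moved more than 15 mm or tipped (distance of any of tape, carton, cleaner from where it was at the start of the episode above 0.015 m or angle between any of tape, carton, cleaner's own z axis and vertical above 0.2 rad).
It also fails if it takes over 51 s, if anything falls off the work surface, if the arm or the gripper's body presses on something with over 40 N, if the wrist force passes 120 N, or if a joint passes its speed limit or range.

ROBOT

A 6-joint arm with a two-finger parallel gripper is mounted at the origin on the work surface. World frame = base frame: x ahead of the robot, y to its left, z up, the work surface at z = 0. Lengths are in m, angles in rad, forces in N, time in s.
With the tool pointing down it reaches from about 0.4 to 0.825 m from the base axis. Payload 7 kg.
Tool frame: the origin (TCP) lies midway between the tips of the shut fingers; the grasp point (between the pads) lies 19 mm behind it; z points along the fingers, x is the direction in which the jaws open and shut, and the axes are right-handed (so a half turn about z gives the same grasp; the last joint's range is limited). The gripper opens to 88 mm and grips with 3 to 60 N. Pads are 19 mm wide; open, the fingers measure 130 mm over their backs; the gripper's body (78 mm by 193 mm) begins 47 mm behind the grasp point.
Start: joints at [0.288, 0.359, 0.012, 0, -1.224, -0.288], TCP at [0.675, -0, 0.227] pointing down, gripper open.
Joint ranges: [-3.07, 3.07], [-1.43, 2.12], [-1.02, 1.25], [-3.03, 1.67], [-3.05, -0], [-3.03, 3.03]. Speed limits (rad/s): [2.39, 2.39, 3.01, 3.14, 3.14, 3.14].

INTERFACE

Orientations are given as [roll, pitch, yaw] about the fixed x, y, z axes, in that order (R = Rz(yaw) Ry(pitch) Rx(roll)).
In Python, from station import status, eyes, workorder gives the robot as it stands.
- The arm moves only by the shell command python3 -m jog 'ROWS' [OPENING] [FORCE]. ROWS is JSON, a list of rows, each a list of 6 numbers: the shift along the world's x, y, z in mm, then the turn, a rotation vector about the world's x, y, z in rad. A call has 1 to 12 rows; each row shifts and turns the pose as measured when the row begins; what a row does not reach is not made up. A row lasts 1/10 s, in which the tool goes at most 50 mm and 8.59 degrees, less where a joint would pass 70% of its speed; a pose out of reach is approached as far as the arm can. A call with a gripper value outside its range is refused whole. OPENING is the opening, from 0 (shut) to 1 (fully open), set as the call begins (- or left out, the last holds). The fingers move at their own pace and stop on an object; FORCE is the grip in N (left out, the last holds). Time passes only in rows, so rows that do not move let the fingers close. It gives the time, the measured TCP pose, the force and the opening at its end, in the units of the state.
- status.get_state(): the state, without advancing time (a new reading comes with each control period).
- eyes.grab_frame(name): name is "scene" or "side" or "wrist"; returns the picture (480x640x3 uint8, blue, green, red); there is no depth.
- eyes.calibration(name): a dict with "camera_matrix" (3x3 intrinsics, pixels), "k1" (the pictures are not rectified: a ray, as slopes to the right and down, at radius r is drawn at 1 + k1 r^2 times it, then the intrinsics apply), "cam_to_world" (4x4, takes a point from camera to world coordinates); the wrist camera has in their place "hand_eye" (4x4, takes a point from camera to tool coordinates, whose origin is the TCP and whose axes are the tool frame's). Camera axes: x right, y up, looking along -z (the intrinsics and any distortion apply to the point x, -y, -z); pixel columns grow to the right and rows downward; lengths in m; the calibration is good to about 2 mm. A picture is of the moment at which its call begins: read the wrist's pose just before it. calibration takes no time and is no camera call.
- workorder.job_done(): hands the job in, once; it reports no verdict.
The state is a dict: "t": time; "q": joint angles; "qd": joint speeds; "joint_efforts": joint torques, N m; "eef_pos": TCP position; "ee_rot": TCP orientation; "force": force on the tool from outside, world axes, zero at the start; "moment": the same for the moment, N m; "width": finger opening in m.
Only numpy, scipy, OpenCV 4.12 (cv2) and the standard library are available. Lean on these libraries where they do the work, as an engineer would, in place of code of your own. Each camera call takes 0.05 s, during which the arm holds its last target. There are 200 camera calls.

## Working session

There is one attempt and no reset: what is moved stays moved. The work goes in short steps, Python scripts to look and compute and a shell command to move; the robot and the scene stay as the last step left them, time stands still between calls to the robot, and variables do not carry over. Pictures are saved under pics/ and viewed, about 8 in all and at most 12, crops included, and the job is handed in when it is done.

```bash
mkdir -p pics; python3 - <<'E'
from station import status, eyes
import cv2
for n in ("scene","side"):
    cv2.imwrite(f"pics/{n}0.png",eyes.grab_frame(n))
    c=eyes.calibration(n); print(n,c)
s=status.get_state(); print(s)
E
```

```text
scene {'camera_matrix': array([[477.17357701,   0.        , 322.84013108],
       [  0.        , 477.17357701, 249.00602813],
       [  0.        ,   0.        ,   1.        ]]), 'k1': -0.12000383180014361, 'cam_to_world': array([[ 0.92028327, -0.30612989,  0.24364562,  0.74094938],
       [ 0.39089795,  0.69289547, -0.60588337, -0.42388861],
       [ 0.01665807,  0.6528249 ,  0.75732566,  0.68546829],
       [ 0.        ,  0.        ,  0.        ,  1.        ]])}
side {'camera_matrix': array([[477.10024828,   0.        , 315.41661196],
       [  0.        , 477.10024828, 246.99825991],
       [  0.        ,   0.        ,   1.        ]]), 'k1': -0.12321509632291017, 'cam_to_world': array([[ 0.87867657,  0.322127  , -0.35236582,  0.28239407],
       [-0.4769809 ,  0.62388333, -0.619079  , -0.39770599],
       [ 0.0204131 ,  0.71204198,  0.7018401 ,  0.62443741],
       [ 0.        ,  0.        ,  0.        ,  1.        ]])}
{'t': 0.1, 'q': array([ 2.88130273e-01,  3.59335224e-01,  1.11374052e-02, -3.14714946e-04,
       -1.22410223e+00, -2.88100575e-01]), 'qd': array([-0.00071756, -0.0002546 ,  0.00274223,  0.0009228 , -0.00204283,
       -0.00025099]), 'joint_efforts': array([-1.42273191e-03, -5.84165347e+01,  2.93752134e+01,  7.01551259e+00,
        1.01412315e-02, -6.66964229e-05]), 'eef_pos': array([ 6.74553042e-01, -7.35671104e-06,  2.25696665e-01]), 'ee_rot': array([-3.14144903e+00, -1.52581404e-03,  3.14151508e+00]), 'force': array([-0.34320336,  0.4002911 ,  0.33419918]), 'moment': array([ 0.01168298, -0.01371441, -0.01344148]), 'width': 0.08760064927518572}
```

View pics/scene0.png

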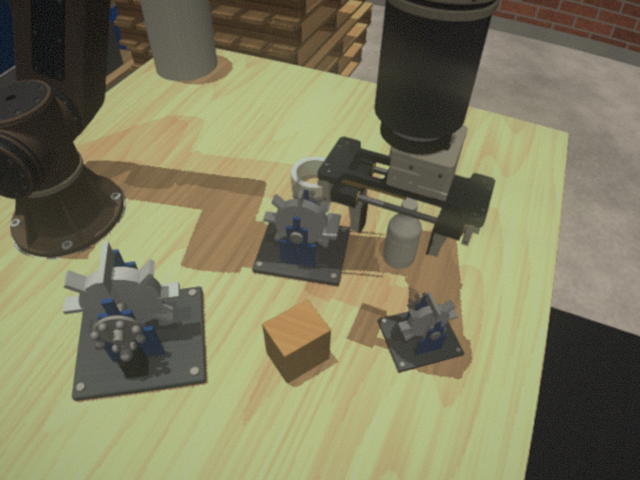

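View pics/side0.png

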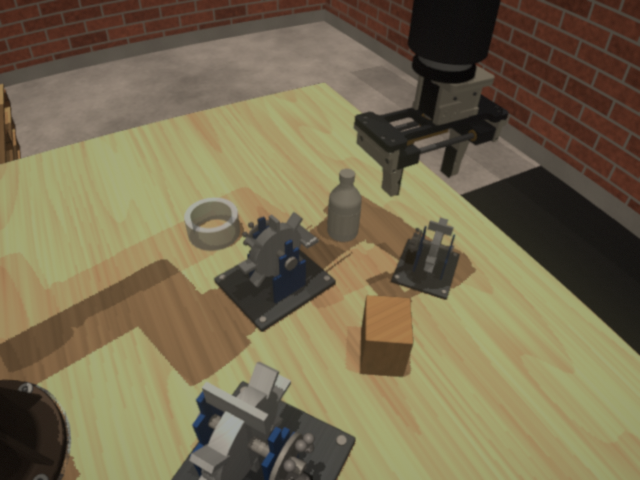

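```bash
python3 - <<'E'
import cv2,numpy as np
a=cv2.imread("pics/scene0.png")[150:300,230:430]; b=cv2.imread("pics/side0.png")[160:340,180:380]
cv2.imwrite("pics/c1.png",cv2.resize(a,None,fx=4,fy=4,interpolation=cv2.INTER_CUBIC))
cv2.imwrite("pics/c2.png",cv2.resize(b,None,fx=3.3333,fy=3.3333,interpolation=cv2.INTER_CUBIC))
E
```

```text
(no output)
```

View pics/c1.png

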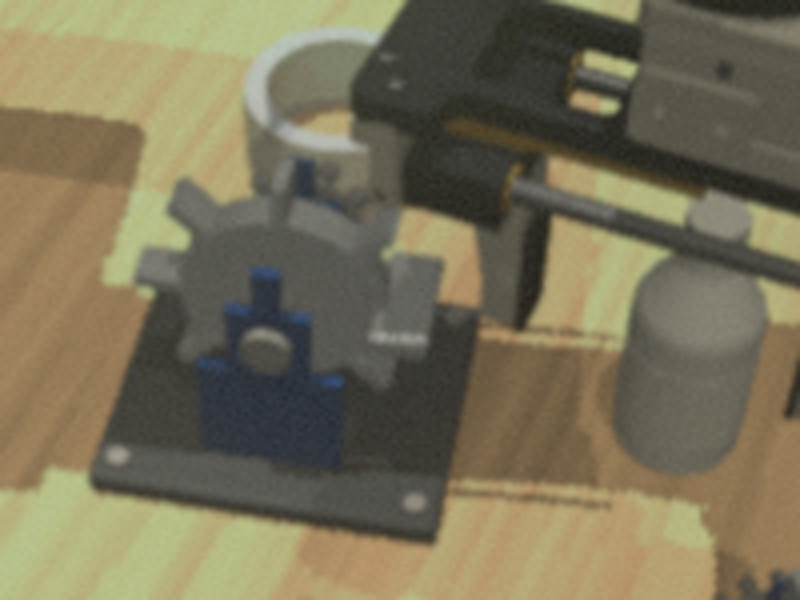

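View pics/c2.png

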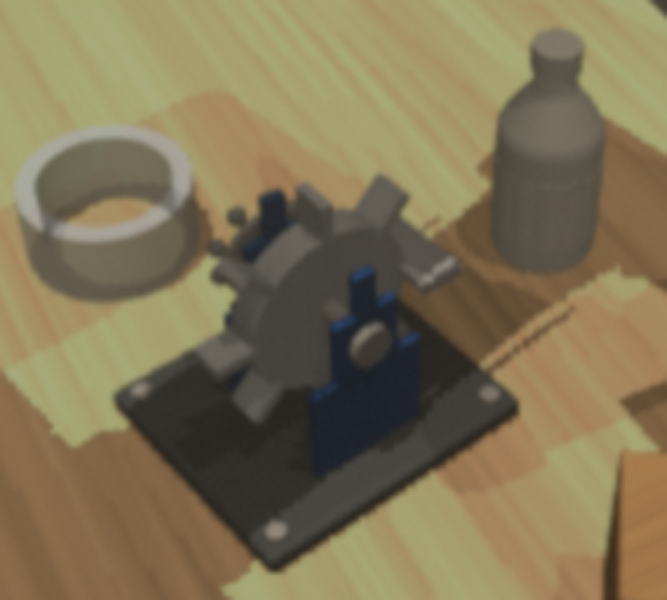

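```bash
cat >h.py <<'E'
import numpy as np,cv2
from station import eyes
def proj(n,P,c2w=None):
    c=eyes.calibration(n); M=np.linalg.inv(c["cam_to_world"] if c2w is None else c2w)
    p=np.asarray(P)@M[:3,:3].T+M[:3,3]
    s=np.c_[p[:,0],-p[:,1]]/-p[:,2:3]; s=s*(1+c["k1"]*(s**2).sum(1,keepdims=True))
    K=c["camera_matrix"]; return s*[K[0,0],K[1,1]]+K[:2,2]
def world(v,P):
    P=np.asarray(P,float); c,s=np.cos(v[2]),np.sin(v[2])
    return P@np.array([[c,s,0],[-s,c,0],[0,0,1]])+[v[0],v[1],0]
def tooth(a,y=0,r=.066): # a angle from top toward front
    return [-r*np.sin(a),y,.088+r*np.cos(a)]
E
python3 - <<'E'
from h import *
from scipy.optimize import least_squares
A=np.array([[-80,-62,0],[80,-62,0],[-34*0,-34,131],[0,34,131]])/1e3
a=np.array([[93,490],[434,541],[265,270],[300,162]])/4+[230,150]
B=np.array([[-80,-62,0],[80,-62,0],[-80,78,6],[0,-34,131],[0,34,131]])/1e3
b=np.array([[272,569],[515,413],[116,401],[363,270],[272,193]])/3.3333+[180,160]
f=lambda v:np.r_[(proj("scene",world(v,A))-a).ravel(),(proj("side",world(v,B))-b).ravel()]
r=least_squares(f,[.67,.1,0],loss="soft_l1"); print(r.x,f(r.x).round(1))
v=r.x; np.save("v.npy",v)
for k in range(8):
    P=world(v,[tooth(-k*np.pi/4)])
    print(k,((proj("scene",P)-[230,150])*4).round(),((proj("side",P)-[180,160])*3.3333).round())
print(world(v,[tooth(0)]))
E
```

```text
[0.49167683 0.0991939  0.22046598] [ 0.2  0.2  1.8  1.2  1.8 -0.2  1.5 -0.8 -0.3  2.9  1.2  0.4 -2.1 -0.3
 -0.9  0.8 -0.8  0.8]
0 [[289. 172.]] [[311. 195.]]
1 [[400. 221.]] [[392. 184.]]
2 [[441. 306.]] [[422. 239.]]
3 [[394. 371.]] [[393. 323.]]
4 [[293. 384.]] [[322. 392.]]
5 [[193. 341.]] [[245. 411.]]
6 [[144. 263.]] [[203. 365.]]
7 [[181. 191.]] [[230. 273.]]
[[0.49167683 0.0991939  0.154     ]]
```

```bash
python3 -m jog '[[-16,10,0,0,0,-0.135],[-16,10,0,0,0,-0.135],[-16,10,0,0,0,-0.135],[-16,10,0,0,0,-0.135],[-16,10,0,0,0,-0.135],[-16,10,0,0,0,-0.135],[-16,11,0,0,0,-0.135],[-16,11,0,0,0,-0.135],[-16,11,0,0,0,-0.135],[-16,11,0,0,0,-0.135],[0,0,0,0,0,0],[0,0,0,0,0,0]]' 0 10
python3 - <<'E'
from h import *
from station import status
s=status.get_state();print(s)
w=eyes.grab_frame("wrist");cv2.imwrite("pics/w1.png",w)
from scipy.spatial.transform import Rotation as R
T=np.eye(4);T[:3,:3]=R.from_euler("xyz",s["ee_rot"]).as_matrix();T[:3,3]=s["eef_pos"]
M=T@eyes.calibration("wrist")["hand_eye"]; v=np.load("v.npy")
P=[[0,-.034,.131],[0,.034,.131],tooth(0,.010),tooth(0,-.010),tooth(np.pi/4),tooth(-np.pi/4),[-.08,-.062,.012],[.08,-.062,.012],[.08,.078,.012],[-.08,.078,.012],tooth(-np.pi/2,.028),tooth(-np.pi/2,-.028)]
print(proj("wrist",world(v,P),M).round())
E
```

```text
t: 1.3
eef_pos: [0.5051, 0.106, 0.2195]
ee_rot: [-3.133, -0.008, 1.735]
force: [-0.9, -0.4, -0.6]
width: 0.0014
{'t': 1.3, 'q': array([ 0.57947251,  0.10630358, -0.33376847, -0.01149945, -1.13510311,
       -1.98132206]), 'qd': array([ 0.01107175, -0.0113946 , -0.01489288, -0.00515216, -0.00215877,
       -0.04208573]), 'joint_efforts': array([  0.25474434, -37.26362228,  27.79286563,   6.54653773,
        -0.12410253,  -0.31567046]), 'eef_pos': array([0.50506711, 0.10602872, 0.21949599]), 'ee_rot': array([-3.13340221, -0.0077816 ,  1.73483515]), 'force': array([-0.89788545, -0.40111531, -0.56851585]), 'moment': array([-0.04149377, -0.14494452,  0.02957572]), 'width': 0.0013603932625511318}
[[265. 226.]
 [372. 220.]
 [335. 232.]
 [301. 233.]
 [314. 148.]
 [323. 294.]
 [243. 106.]
 [261. 280.]
 [406. 271.]
 [405.  96.]
 [361. 292.]
 [289. 296.]]
```

View pics/w1.png

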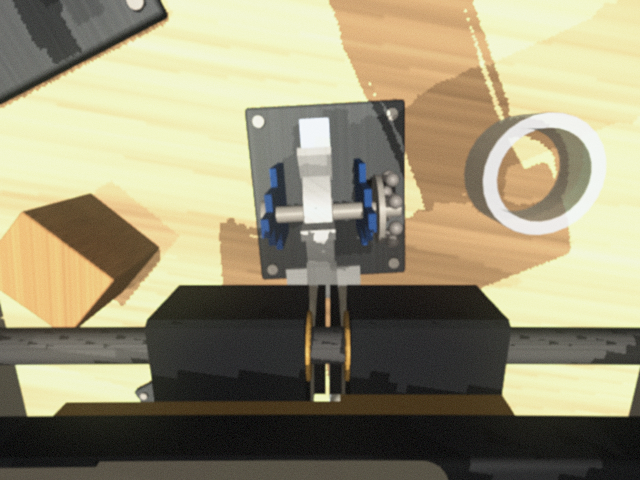

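```bash
python3 -m jog '[[9,-2,0,0,0,0.05],[0,0,0,0,0,0],[0,0,-15,0,0,0],[0,0,-15,0,0,0],[0,0,-10,0,0,0],[0,0,0,0,0,0]]'
```

```text
t: 1.95
eef_pos: [0.5157, 0.1021, 0.1774]
ee_rot: [-3.132, -0.007, 1.785]
force: [0.2, -0.5, -0.6]
width: 0.0008
```

```bash
python3 -m jog '[[0,0,-10,0,0,0],[0,0,-10,0,0,0],[0,0,-8,0,0,0],[0,0,-4,0,0,0],[0,0,0,0,0,0],[0,0,0,0,0,0]]'
```

```text
t: 2.55
eef_pos: [0.5163, 0.1021, 0.1434]
ee_rot: [-3.133, -0.007, 1.785]
force: [-0.5, 0.8, 1.3]
width: 0.0006
```

```bash
python3 -m jog '[[-4.9,-1.1,0,0,0,0],[-4.9,-1.1,0,0,0,0],[-3.9,-0.9,0,0,0,0],[-3.9,-0.9,0,0,0,0],[-3.9,-0.9,0,0,0,0]]'
```

```text
t: 3.05
eef_pos: [0.4949, 0.0976, 0.1449]
ee_rot: [-3.137, -0.008, 1.785]
force: [1.6, 0.6, -0.7]
width: 0.0006
```

```bash
python3 -m jog '[[-3.9,-0.9,-0.7,0,0,0],[-3.9,-0.9,-0.5,0,0,0],[-3.9,-0.9,-0.3,0,0,0]]'; python3 -m jog '[[-3.9,-0.9,-0.3,0,0,0],[-3.9,-0.9,-0.3,0,0,0],[-3.9,-0.9,-0.3,0,0,0]]'
```

```text
t: 3.35
eef_pos: [0.4821, 0.0948, 0.1437]
ee_rot: [-3.138, -0.008, 1.785]
force: [0.0, -0.4, -0.2]
width: 0.0004
t: 3.65
eef_pos: [0.4683, 0.0913, 0.1424]
ee_rot: [-3.136, -0.008, 1.785]
force: [-0.5, 0.0, 0.7]
width: 0.0003
```

```bash
python3 -m jog '[[-3.9,-0.9,0,0,0,0],[-1,-0.2,0,0,0,0],[0,0,0,0,0,0],[0,0,8,0,0,0],[0,0,10,0,0,0],[0,0,15,0,0,0],[0,0,15,0,0,0],[0,0,0,0,0,0]]'
python3 - <<'E'
import cv2
from station import eyes
b=eyes.grab_frame("side")[120:340,160:400]
cv2.imwrite("pics/s2.png",cv2.resize(b,None,fx=2.7,fy=2.7,interpolation=cv2.INTER_CUBIC))
E
```

```text
t: 4.45
eef_pos: [0.4631, 0.09, 0.1949]
ee_rot: [-3.136, -0.008, 1.785]
force: [0.4, -0.3, 0.7]
width: 0.0003
```

View pics/s2.png

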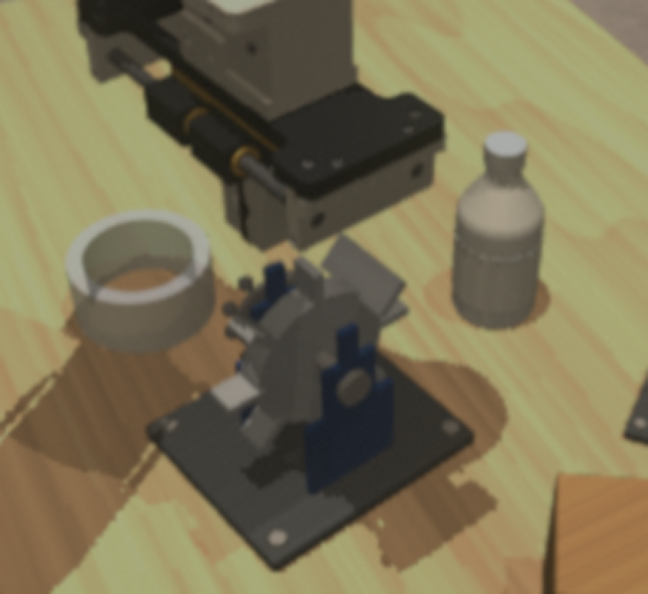

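```bash
python3 -m jog '[[17,4,0,0,0,0],[17,4,0,0,0,0],[16,4,0,0,0,0],[0,0,0,0,0,0],[0,0,-15,0,0,0],[0,0,-12,0,0,0],[0,0,0,0,0,0]]'
```

```text
t: 5.2
eef_pos: [0.512, 0.1014, 0.1641]
ee_rot: [-3.133, -0.008, 1.784]
force: [-0.4, 0.6, 0.0]
width: 0.0005
```

```bash
python3 -m jog '[[0,0,-9,0,0,0],[0,0,-8,0,0,0],[0,0,-4,0,0,0],[0,0,0,0,0,0]]'; python3 -m jog '[[-3.9,-0.9,0,0,0,0],[-3.9,-0.9,-0.3,0,0,0],[-3.9,-0.9,-0.3,0,0,0],[-3.9,-0.9,-0.3,0,0,0],[-3.9,-0.9,-0.3,0,0,0]]'
```

```text
t: 5.6
eef_pos: [0.5113, 0.1012, 0.1419]
ee_rot: [-3.133, -0.008, 1.784]
force: [0.2, -0.2, -0.3]
width: 0.0002
t: 6.1
eef_pos: [0.4925, 0.0972, 0.142]
ee_rot: [-3.137, -0.009, 1.785]
force: [0.9, 0.1, -1.1]
width: 0.0006
```

```bash
python3 -m jog '[[-3.9,-0.9,0.5,0,0,0],[-3.9,-0.9,0,0,0,0],[-3.9,-0.9,0,0,0,0],[-3.9,-0.9,0,0,0,0],[-3.9,-0.9,0,0,0,0]]'; python3 -m jog '[[-3.9,-0.9,0,0,0,0],[-3.9,-0.9,0,0,0,0],[-1,-0.2,0,0,0,0],[0,0,0,0,0,0]]'
```

```text
t: 6.6
eef_pos: [0.47, 0.0919, 0.1426]
ee_rot: [-3.136, -0.009, 1.785]
force: [0.7, 0.3, -0.8]
width: 0.0005
t: 7.0
eef_pos: [0.4595, 0.0894, 0.1426]
ee_rot: [-3.135, -0.009, 1.785]
force: [-0.4, 0.2, -0.4]
width: 0.0002
```

```bash
python3 -m jog '[[0,0,8,0,0,0],[0,0,10,0,0,0],[0,0,20,0,0,0],[0,0,25,0,0,0],[0,0,25,0,0,0],[0,0,0,0,0,0]]'
python3 - <<'E'
import cv2
from h import *
v=np.load("v.npy")
P=world(v,[tooth(0,.028),tooth(0,-.028),[0,-.034,.131],[0,.034,.131]])
print(((proj("side",P)-[160,120])*2.7).round())
b=eyes.grab_frame("side")[120:340,160:400]
cv2.imwrite("pics/s3.png",cv2.resize(b,None,fx=2.7,fy=2.7,interpolation=cv2.INTER_CUBIC))
E
```

```text
t: 7.6
eef_pos: [0.4602, 0.0892, 0.2376]
ee_rot: [-3.136, -0.008, 1.785]
force: [0.3, -0.5, -0.0]
width: 0.0008
[[276. 241.]
 [338. 292.]
 [346. 329.]
 [272. 266.]]
```

View pics/s3.png

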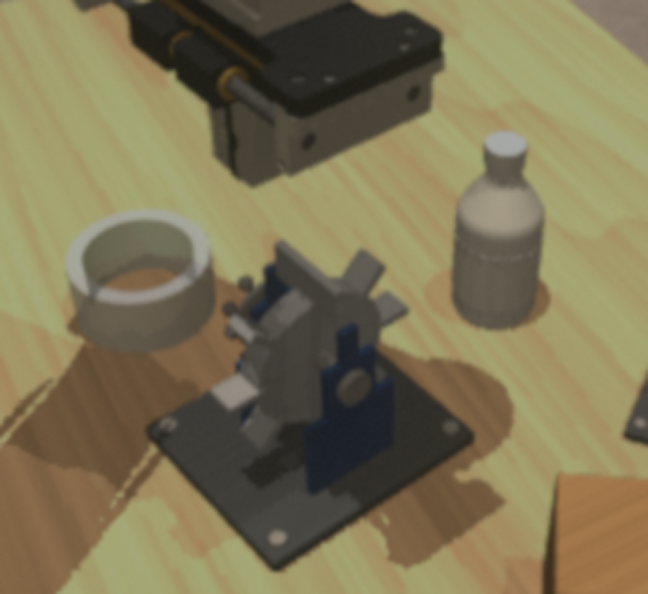

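The broad tooth's edge runs from about (280,243) to (340,293). The predicted upright position is (276,241) to (338,292), so it is straight up. The counter's plate corners, the tape and the bottle are where they were in the previous picture.

```bash
python3 -c "
from station import workorder; print(workorder.job_done())"
```

```text
the job is handed in; nothing more can be done
None
```

I moved the middle-sized counter on by two clicks and handed the job in at about 7.7 s. The broad tooth started two clicks short, so I flicked two teeth over, one at a time, with the shut fingertips about 143 mm high. Then I lifted the tool clear to about 238 mm.

- **Wheel:** in the last side picture the broad tooth stands up between the cheek tops. Its outer edge is within about 4 pixels of the predicted upright position in the 2.7x enlarged crop.
- **Counter and bystanders:** the counter, tape and bottle look unmoved between the pictures taken after each flick. The carton is only partly in those pictures, but the arm never went near it.
- **Forces:** no force reading taken between moves was above about 2 N.

None of the checks failed or disagreed. I took no wheel angle reading beyond the picture.

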